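# Raise the hold-down arm and bring out the cooled impeller

### The job

The impeller in the cooling fixture has set. Push the counterweighted hold-down arm up by its red cross-bar, past its balance point, so that it tips over onto its back stop and stays up by itself; then push the sliding nest by its black bar out to its end stop, so that the impeller can be taken. Only push, gently, with the fingers: grip nothing, press hard against no stop, leave the impeller seated in its nest and the other things on the bench where they lie.

Things in the scene. Friction and masses are not known exactly. Their poses are not given: they have to be found in the camera images.
- pivot (a point): hinge axis of the hold-down arm, 125 mm above the bench, between the cheeks of the grey pedestal at one end of the fixture (grey base plate 124 x 296 mm, top 20 mm above the bench; the fixture is fixed to the bench). Its y axis is level and points along the fixture the way the nest slides out (about world +y, to the robot's left), its z axis is up, and the hinge runs along its x axis.
- holddown (a joint): angle of the hold-down arm (rad). About 0: level, its pad on the impeller. Grows as the pad end rises and the red bar swings back over the pedestal. The counterweight's trim varies: balance lies between 0.5 and 0.8; short of it the arm falls back, past it the arm tips by itself to its back stop at 1.26. Damped; 2 to 5 N at the bar raises it, and about 2 N there would pull it back off its stop.
- lift_bar (a point): centre of the red cross-bar of the hold-down arm: a level round bar, 20 mm thick, 84 mm long, along the pivot's x, on an upright stem, open above. With the arm down it is 20 mm along the pivot's y and 105 mm above the pivot; it turns about the pivot with the arm, a bar 22 mm wide and 14 mm high reaching 133 mm along y when down. Pushed towards the pivot's -y, it raises the arm.
- shuttle (a joint): how far the sliding nest has been pushed out (m): 0 home under the arm, 0.09 at its end stop. It slides along the pivot's +y with about 2 N of friction and stays where it is left.
- pull_bar (a point): centre of the black bar at the outer end of the sliding nest: a level round bar 16 mm thick, 84 mm long, along the pivot's x, its centre 74 mm above the bench, on two posts (12 x 8 mm, 52 mm apart). The slide plate below is 35 mm above the bench. The gap of 47 mm between this bar and the impeller's rim is open above: a finger in it can push the bar away from the pedestal.
- nest (a point): centre of the seat of the sliding nest, at the seat's surface 40 mm above the bench; moves with the slide. Four white dogs round it, 11 mm high above the seat, locate the impeller's rim. 116 mm from the black bar along y.
- impeller_mid (a point): centre of the grey plastic impeller, half-way up: a disc 122 mm wide and 35 mm high with a raised neck, loose in the nest, its centre 17.5 mm above the seat.
- tape_mid (a point): centre of a loose roll of masking tape, 96 mm wide, 24 mm high; to be left alone
- marker_mid (a point): centre of a loose red and white marker pen, 137 mm long, 13 mm thick; to be left alone
- cover_ring_mid (a point): centre of a loose grey plastic impeller cover ring, 113 mm wide, 16 mm high, lying flat; to be left alone
- d_connector_mid (a point): centre of a loose beige connector, 45 x 48 x 14 mm; to be left alone

How it is judged:
By the outcome, as a careful person would: the job done as asked, in the order asked, and still so for the second after the job is handed in, with the robot touching nothing.
It also fails if it takes over 42 s, if anything falls off the work surface, if the arm or the gripper's body presses on something with over 40 N, if the wrist force passes 120 N, or if a joint passes its speed limit or range.

### The arm

A 6-joint arm with a two-finger parallel gripper is mounted at the origin on a cart in front of the work surface, level with it; the furniture and walls round the work are solid. World frame = base frame: x ahead of the robot, y to its left, z up, the work surface at z = 0. Lengths are in mm, angles in rad, forces in N, time in s.
With the tool pointing down it reaches from about 300 to 850 mm from the base axis. Payload 4.2 kg.
Tool frame: the origin (TCP) lies midway between the tips of the shut fingers; the grasp point (between the pads) lies 19 mm behind it; z points along the fingers, y is the direction in which the jaws open and shut (so a half turn about z gives the same grasp; the last joint's range is limited). The gripper opens to 91 mm and grips with 3 to 60 N. Pads are 32 mm wide; open, the fingers measure 118 mm over their backs; the gripper's body (76 mm by 178 mm) begins 60 mm behind the grasp point.
Start: joints at [1.128, 0.32, 1.565, -0, 1.257, -0.02], TCP at [235.936, 524.383, 213.976] pointing down, gripper open.
Joint ranges: [-3.11, 3.11], [-0.84, 2.01], [0.21, 2.61], [-1.34, 4.49], [0.05, 2.63], [-2.56, 2.56]. Speed limits (rad/s): [2.57, 2.57, 3.14, 3.14, 3.14, 3.14].

### API

Orientations are given as a rotation vector (axis times angle).
In Python, from plant import sense, snapshot, camera_params, robot, look_for, trace gives the robot as it stands. The module is installed in compiled form; this text tells all that it offers.
- The arm moves only by the shell command python3 -m crank 'ROWS' [FORCE]. ROWS is JSON, a list that holds one entry, the list of rows, each a list of 7 numbers: the shift along the tool's x, y, z in units of 40 mm (1.0 is 40 mm), then the turn, a rotation vector about the tool's x, y, z in units of 5 degrees (1.0 is 5 degrees), then the closure, from 0 (fully open) to 1 (shut). In form: [[[dx, dy, dz, wx, wy, wz, grip], ...]]. A call has 1 to 8 rows; each row is the pose to reach, as a shift and turn from the pose measured when the call began, along the tool's axes at that moment; what a row does not reach only later rows make up. A row lasts 1/12 s, in which the tool goes at most 41.7 mm and 7.16 degrees, less where a joint would pass 70% of its speed; a pose out of reach is approached as far as the arm can. A call with a gripper value outside its range is refused whole. The fingers move at their own pace and stop on an object; FORCE is the grip in N (left out, the last holds). Time passes only in rows, so rows that repeat a pose let the fingers close. It gives the time, the measured TCP pose, the force and the opening at its end, in the units of the state.
- sense(): the state, without advancing time (a new reading comes with each control period).
- snapshot(name): name is "side" or "top" or "wrist"; returns (picture, depth): 384x512x3 uint8, blue, green, red; 384x512 float32, mm along the optical axis (not along the pixel's ray), 0 where there is no reading.
- camera_params(name): a dict with "intrinsics" (3x3 intrinsics, pixels), "extrinsics" (4x4, takes a point from camera to world coordinates). Camera axes: x right, y down, z forward; pixel columns grow to the right and rows downward; lengths in mm; the calibration is good to about 2 mm. A picture is of the moment at which its call begins: read the wrist's pose just before it. camera_params takes no time and is no camera call; for the wrist camera it gives the pose at the moment of the call.
- robot.finish_job(): hands the job in, once; it reports no verdict.
Trained networks look in the newest picture that a camera, given by its name, has taken for a name from the list of things; names that differ only in an ending like _2 or _b are one class to them, and where a whole thing is asked for, a point or a joint stands for the part that bears it (a point fixed in the world has none). Each returns a list of dicts, best first, with "score" (0 to 1); they miss things now and then, are a little off and sometimes report something else, mostly with a low value. They report only what shows in the picture. A call takes as long as a camera call.
- look_for(thing, camera): "point" ([x, y, z] in mm, in world coordinates, good to about 4 mm: the middle of the surface that is visible of it).
- trace(thing, camera): "mask" (384x512 bool, what is visible of it).
The state is a dict: "time": time; "qpos": joint angles; "dq": joint speeds; "joint_torque": joint torques, N m; "tool_pos": TCP position; "eef_rot": TCP orientation; "wrist_force": force on the tool from outside, world axes, zero at the start; "moment": the same for the moment, N m; "grip_width": finger opening in mm.
Only numpy, scipy, OpenCV 4.12 (cv2) and the standard library are available. Lean on these libraries where they do the work, as an engineer would, in place of code of your own. Each camera call takes 0.05 s, during which the arm holds its last target.

## Working session

There is one attempt and no reset: what is moved stays moved. The work goes in short steps, Python scripts to look and compute and a shell command to move; the robot and the scene stay as the last step left them, time stands still between calls to the robot, and variables do not carry over. Pictures are saved under pics/ and viewed, and the job is handed in when it is done.

```bash
mkdir -p pics; cat > h.py <<'E'
import numpy as np, cv2
from plant import sense, snapshot, camera_params, robot, look_for, trace
E
python3 - <<'E'
from h import *
s=sense(); print({k:np.round(v,3).tolist() for k,v in s.items()})
for c in ["side","top"]:
    p,d=snapshot(c); cv2.imwrite(f"pics/{c}0.png",p)
    for t in ["lift_bar","pull_bar","impeller_mid","nest","pivot"]:
        r=look_for(t,c); print(c,t,[(np.round(x["point"]).tolist(),round(x["score"],2)) for x in r[:2]])
    if c=="top":
        for t in ["tape_mid","marker_mid","cover_ring_mid","d_connector_mid"]:
            r=look_for(t,c); print(c,t,[(np.round(x["point"]).tolist(),round(x["score"],2)) for x in r[:2]])
print(sense()["time"])
E
```

```text
{'time': 0.0, 'qpos': [1.128, 0.32, 1.566, -0.0, 1.257, -0.02], 'dq': [0.0, -0.001, -0.001, 0.002, 0.002, 0.0], 'joint_torque': [-0.0, -41.245, -23.198, 0.073, 0.046, -0.0], 'tool_pos': [235.719, 523.915, 213.135], 'eef_rot': [-0.659, -3.071, 0.003], 'wrist_force': [0.401, -0.502, -0.027], 'moment': [-0.02, 0.021, 0.023], 'grip_width': 91.374}
side lift_bar [([419.0, -89.0, 177.0], 0.97), ([291.0, 365.0, -1.0], 0.53)]
side pull_bar [([391.0, 105.0, 34.0], 0.94), ([394.0, -10.0, 63.0], 0.56)]
side impeller_mid [([393.0, -10.0, 64.0], 0.76), ([421.0, -93.0, 177.0], 0.5)]
side nest [([392.0, 103.0, 33.0], 0.85)]
side pivot [([408.0, -88.0, 64.0], 0.7)]
top lift_bar [([428.0, -82.0, 181.0], 0.78)]
top pull_bar [([415.0, 94.0, 35.0], 0.81)]
top impeller_mid [([414.0, 16.0, 63.0], 0.89)]
top nest [([410.0, 92.0, 34.0], 0.64)]
top pivot [([415.0, -49.0, 33.0], 0.64)]
top tape_mid [([321.0, -296.0, 20.0], 0.49)]
top marker_mid [([440.0, 367.0, 7.0], 0.41)]
top cover_ring_mid [([296.0, 380.0, 6.0], 0.94)]
top d_connector_mid [([428.0, -335.0, 17.0], 0.54)]
0.8
```

View pics/side0.png

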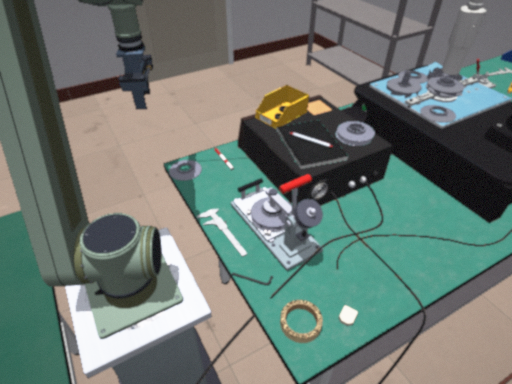

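View pics/top0.png

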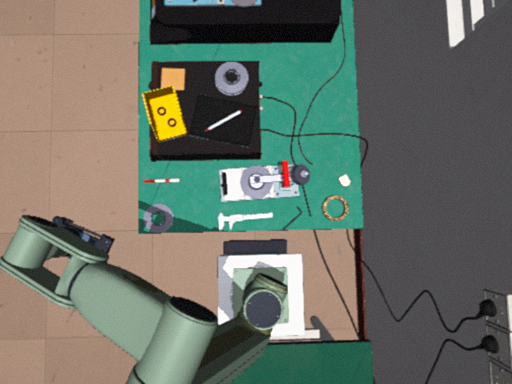

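The side view shows the red bar at about (297,183) and the black bar at about (250,185). In the top view the red bar is at (285,174), the impeller at (257,182) and the black bar at (224,183). The networks' red-bar heights (~180) don't match the expected 230, so I'll measure it directly from colour and depth.

```bash
cat >> h.py <<'E'
def cloud(c,d):
    P=camera_params(c);K=np.array(P["intrinsics"]);T=np.array(P["extrinsics"])
    v,u=np.mgrid[:384,:512]
    X=np.stack([(u-K[0,2])/K[0,0]*d,(v-K[1,2])/K[1,1]*d,d],-1)
    return X@T[:3,:3].T+T[:3,3]
E
python3 - <<'E'
from h import *
for c in ["top","side"]:
    p,d=snapshot(c); W=cloud(c,d); P=camera_params(c)
    print(c,"cam at",np.round(P["extrinsics"])[:3,3],P["intrinsics"][0][0])
    b,g,r=[p[...,i].astype(int) for i in range(3)]
    box=(W[...,0]>330)&(W[...,0]<520)&(W[...,1]>-200)&(W[...,1]<200)&(d>0)
    m=(r>150)&(g<80)&(b<80)&box
    q=W[m]; print("red",len(q),np.percentile(q,[2,50,98],axis=0).round(0).tolist())
    hi=m&(W[...,2]>215); q=W[hi]; print("red hi",len(q),q.mean(0).round(1),np.percentile(q,[0,100],axis=0).round(0).tolist())
    if len(q)>5:
        xy=q[:,:2]-q[:,:2].mean(0); u,s,vt=np.linalg.svd(xy); print("dir",vt[0],s)
    for lo,hi_ in [(10,28),(28,45),(45,100),(100,160),(160,215),(215,260)]:
        q=W[box&(W[...,2]>lo)&(W[...,2]<hi_)]
        if len(q): print(lo,hi_,len(q),np.percentile(q,[2,50,98],axis=0).round(0).tolist())
    k=(p.max(-1)<50)&box&(W[...,1]>60); q=W[k]
    print("black",len(q),np.percentile(q,[5,50,95],axis=0).round(0).tolist() if len(q) else "")
    far=(W[...,0]>480)&(W[...,0]<700)&(abs(W[...,1])<300)&(d>0)&(W[...,2]>30); q=W[far]; print("far",len(q),np.percentile(q,[1,50,99],axis=0).round(0).tolist())
    if c=="top": crop=p[140:220,200:330]
    else: crop=p[150:290,210:350]
    cv2.imwrite(f"pics/{c}1.png",cv2.resize(crop,None,fx=5,fy=5,interpolation=cv2.INTER_CUBIC)[:600,:800])
E
```

```text
top cam at [ 281.   48. 1348.] 353.0164206683317
red 140 [[387.0, -90.0, 231.0], [427.0, -80.0, 238.0], [466.0, -71.0, 243.0]]
red hi 140 [426.8 -80.5 237.6] [[386.0, -93.0, 229.0], [466.0, -71.0, 244.0]]
dir [-0.99869265 -0.05111742] [279.62321345  59.7593799 ]
10 28 619 [[355.0, -176.0, 12.0], [396.0, -74.0, 20.0], [512.0, 146.0, 27.0]]
28 45 671 [[361.0, -117.0, 29.0], [413.0, 86.0, 34.0], [512.0, 150.0, 41.0]]
45 100 1036 [[368.0, -47.0, 48.0], [424.0, 27.0, 64.0], [513.0, 166.0, 93.0]]
100 160 561 [[409.0, -110.0, 104.0], [512.0, 21.0, 134.0], [520.0, 193.0, 154.0]]
160 215 315 [[398.0, -166.0, 167.0], [428.0, -135.0, 190.0], [460.0, -106.0, 204.0]]
215 260 162 [[386.0, -92.0, 229.0], [426.0, -80.0, 237.0], [466.0, -71.0, 243.0]]
black 364 [[409.0, 68.0, 51.0], [512.0, 125.0, 111.0], [519.0, 193.0, 152.0]]
far 5417 [[511.0, -19.0, 41.0], [593.0, 145.0, 160.0], [698.0, 297.0, 188.0]]
side cam at [  13. -617.  815.] 370.96171225875986
red 211 [[386.0, -92.0, 82.0], [428.0, -85.0, 237.0], [512.0, 70.0, 240.0]]
red hi 195 [425.1 -85.1 236.6] [[385.0, -93.0, 230.0], [467.0, -72.0, 241.0]]
dir [-0.99887046 -0.04751632] [329.67355955  60.64287846]
10 28 1317 [[354.0, -179.0, 11.0], [392.0, -115.0, 19.0], [512.0, 150.0, 28.0]]
28 45 902 [[359.0, -129.0, 28.0], [401.0, 60.0, 34.0], [512.0, 169.0, 45.0]]
45 100 1786 [[364.0, -136.0, 46.0], [413.0, 1.0, 66.0], [512.0, 183.0, 98.0]]
100 160 1122 [[400.0, -135.0, 102.0], [510.0, 16.0, 131.0], [519.0, 191.0, 152.0]]
160 215 721 [[396.0, -168.0, 163.0], [423.0, -141.0, 185.0], [458.0, -84.0, 205.0]]
215 260 273 [[384.0, -93.0, 223.0], [422.0, -87.0, 236.0], [465.0, -76.0, 240.0]]
black 758 [[432.0, 70.0, 36.0], [511.0, 129.0, 97.0], [513.0, 192.0, 148.0]]
far 6633 [[509.0, -24.0, 34.0], [578.0, 96.0, 150.0], [697.0, 293.0, 207.0]]
```

```bash
ls pics
```

```text
side0.png
side1.png
top0.png
top1.png
```

View pics/side1.png

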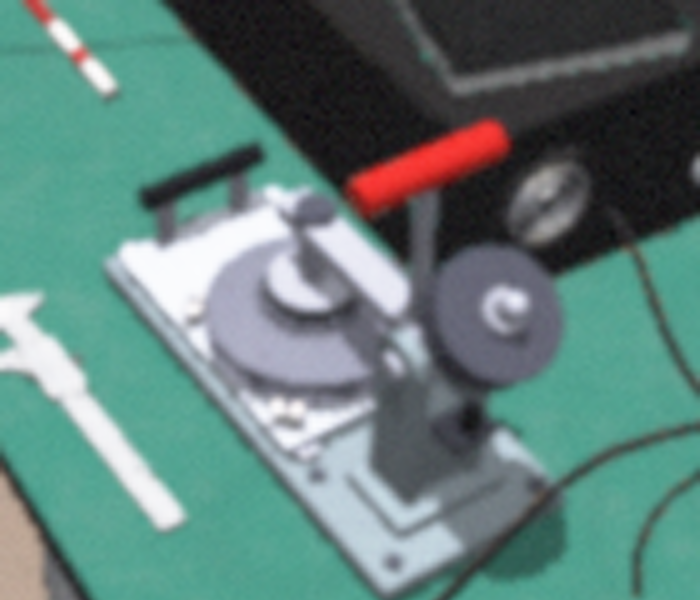

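View pics/top1.png

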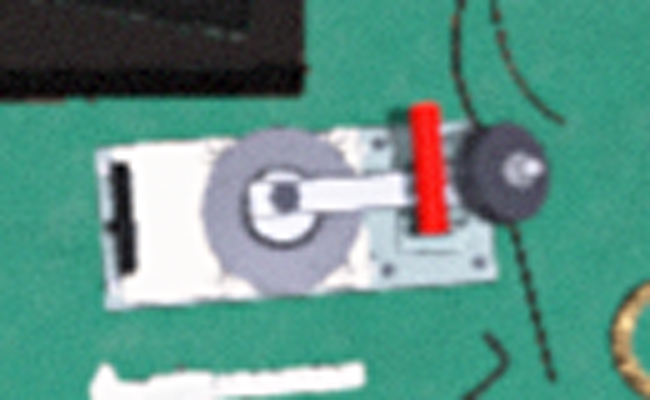

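```bash
cat >> h.py <<'E'
from scipy.spatial.transform import Rotation as R
def plan(target, ydir):
    """shift (tool axes, units 40mm) and turn (units 5deg) to TCP target, tool down, tool y along +-ydir"""
    s=sense(); r=R.from_rotvec(s["eef_rot"]); M=r.as_matrix()
    y=np.array([*ydir,0.]); y/=np.linalg.norm(y)
    if y@M[:,1]<0: y=-y
    z=np.array([0,0,-1.]); G=np.column_stack([np.cross(y,z),y,z])
    w=R.from_matrix(M.T@G).as_rotvec()
    sh=M.T@(np.array(target)-s["tool_pos"])
    print("t",round(s["time"],2),"tcp",np.round(s["tool_pos"],1),"F",np.round(s["wrist_force"],1),"grip",round(s["grip_width"],1))
    print("shift u",np.round(sh/40,2)," turn u",np.round(np.degrees(w)/5,2))
    return M
E
python3 - <<'E'
from h import *
M=plan([429,-35,300],(-.05,.999)); print(M.round(2), sense()["qpos"])
E
```

```text
t 0.9 tcp [235.9 524.4 214. ] F [-0.2 -0.2  0.3] grip 91.1
shift u [-10.14 -10.77  -2.15]  turn u [ 0.    0.   -5.42]
[[-0.91  0.41  0.  ]
 [ 0.41  0.91  0.  ]
 [-0.    0.   -1.  ]] [ 1.12802164e+00  3.19571404e-01  1.56453287e+00 -9.90822469e-06
  1.25737327e+00 -1.99992422e-02]
```

```bash
python3 -m crank '[[[0,0,-1,0,0,0,1],[-0.3,-0.3,-2,0,0,-0.3,1],[-1,-1.1,-2.2,0,0,-0.7,1],[-1.7,-1.8,-2.2,0,0,-1.1,1],[-2.4,-2.5,-2.2,0,0,-1.5,1],[-3.1,-3.2,-2.2,0,0,-1.9,1],[-3.8,-3.9,-2.2,0,0,-2.3,1],[-4.4,-4.6,-2.2,0,0,-2.7,1]]]' 10
python3 - <<'E'
from h import *
plan([429,-35,300],(-.05,.999)); print(sense()["qpos"].round(2) if hasattr(sense()["qpos"],"round") else sense()["qpos"])
E
```

```text
time: 1.57
tool_pos: [321.4, 282.4, 302.1]
eef_rot: [0.291, 3.127, 0.0]
wrist_force: [0.7, -0.2, 1.1]
grip_width: 40.9
t 1.57 tcp [321.4 282.4 302.1] F [ 0.7 -0.2  1.1] grip 40.9
shift u [-4.11 -7.3   0.05]  turn u [ 0.    0.01 -2.7 ]
[ 0.69  0.03  1.7  -0.    1.4  -0.69]
```

```bash
python3 -m crank '[[[-0.5,-0.8,0,0,0,-0.3,1],[-1,-1.7,0,0,0,-0.7,1],[-1.5,-2.6,0,0,0,-1.0,1],[-2,-3.5,0,0,0,-1.4,1],[-2.5,-4.4,0,0,0,-1.7,1],[-3,-5.3,0,0,0,-2,1],[-3.5,-6.2,0,0,0,-2.3,1],[-4.1,-7,0,0,0,-2.7,1]]]' 10
python3 - <<'E'
from h import *
plan([429,-35,300],(-.05,.999))
for c in ["side","wrist"]:
    p,d=snapshot(c); cv2.imwrite(f"pics/{c}2.png",p[100:300,150:400].repeat(3,0).repeat(3,1) if c=="side" else p)
E
```

```text
time: 2.23
tool_pos: [430.6, -25.3, 302.7]
eef_rot: [-0.08, 3.139, 0.0]
wrist_force: [-0.1, 1.1, -0.7]
grip_width: 0.7
t 2.23 tcp [430.6 -25.3 302.7] F [-0.1  1.1 -0.7] grip 0.7
shift u [ 0.05 -0.24  0.07]  turn u [0.   0.02 0.01]
```

View pics/side2.png

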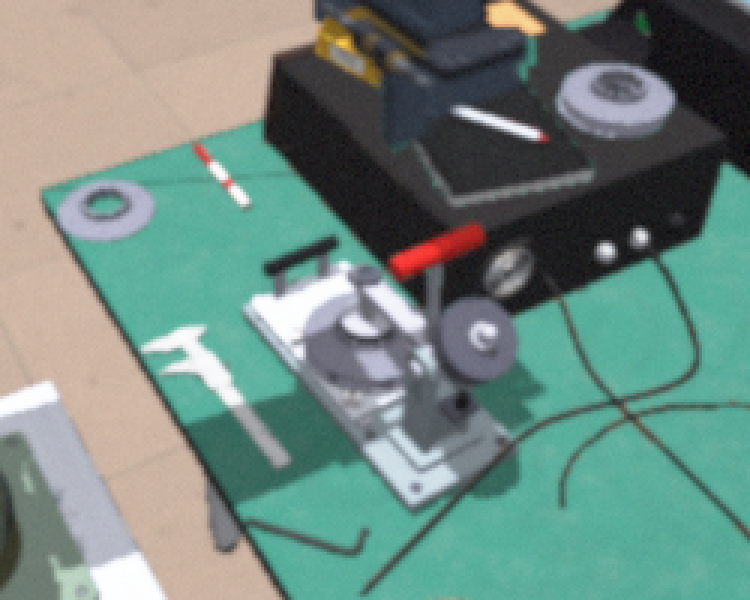

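View pics/wrist2.png

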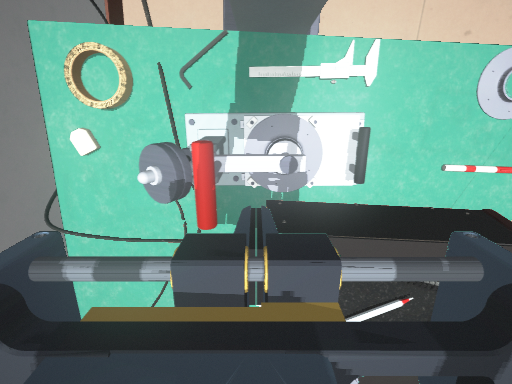

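The fingers are shut at (430,-25,303), with the bar toward -y of them, and the 178 mm body lies along y, clear of the bar and the box. I'll go down to z≈217, still clear of the bar.

```bash
python3 -m crank '[[[0,-0.1,0.5,0,0,0,1],[0,-0.2,1.0,0,0,0,1],[0,-0.25,1.5,0,0,0,1],[0,-0.25,1.9,0,0,0,1],[0,-0.25,2.1,0,0,0,1],[0,-0.25,2.15,0,0,0,1],[0,-0.25,2.15,0,0,0,1]]]'
python3 - <<'E'
from h import *
plan([430,-55,218],(-.05,.999))
for c in ["side","wrist"]:
    p,d=snapshot(c); cv2.imwrite(f"pics/{c}3.png",p[100:300,150:400].repeat(3,0).repeat(3,1) if c=="side" else p)
    W=cloud(c,d)
    b,g,r=[p[...,i].astype(int) for i in range(3)]
    m=(r>130)&(g<80)&(b<80)&(W[...,2]>200)&(W[...,2]<250)&(d>0); q=W[m]
    print(c,len(q),np.percentile(q,[1,50,99],axis=0).round(0).tolist())
E
```

```text
time: 2.92
tool_pos: [433.3, -37.3, 216.1]
eef_rot: [-0.069, 3.139, -0.003]
wrist_force: [0.3, -0.2, 0.6]
grip_width: 0.4
t 2.92 tcp [433.3 -37.3 216.1] F [ 0.3 -0.2  0.6] grip 0.4
shift u [ 0.1  -0.44 -0.05]  turn u [-0.02  0.02 -0.07]
side 202 [[385.0, -93.0, 230.0], [423.0, -86.0, 237.0], [465.0, -76.0, 240.0]]
wrist 2248 [[386.0, -91.0, 232.0], [407.0, -81.0, 240.0], [436.0, -73.0, 242.0]]
```

View pics/side3.png

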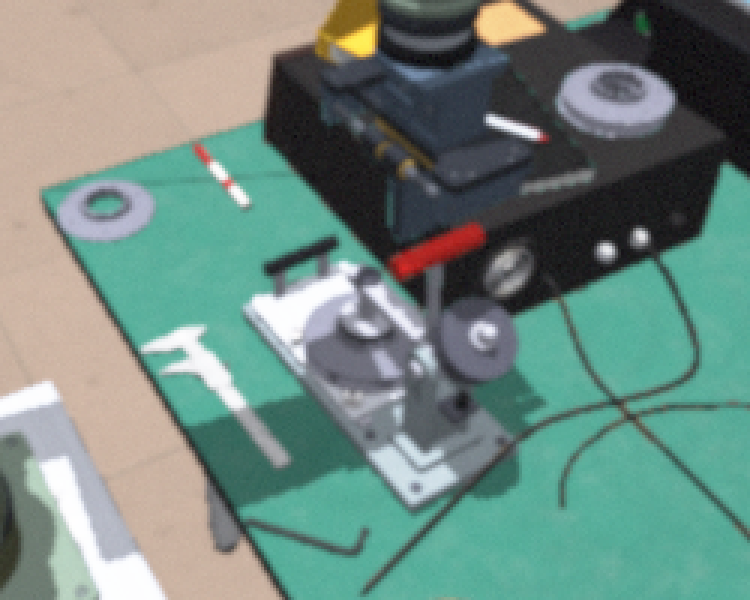

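View pics/wrist3.png

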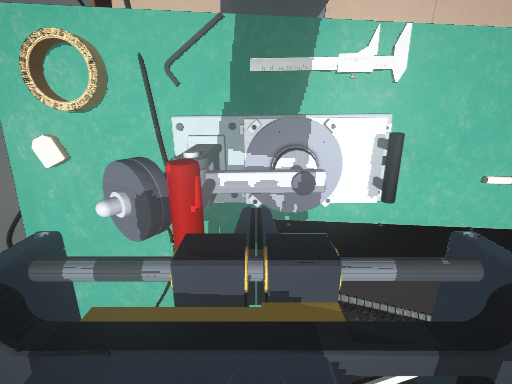

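The wrist view shows the red bar at (185,205), just left of the fingers at (257,225). Its centre is at about (426,-82,231), which agrees with the first measurement. I'll approach and begin the push.

```bash
python3 -m crank '[[[0.1,-0.15,0,0,0,0,1],[0.12,-0.3,0,0,0,0,1],[0.12,-0.42,0,0,0,0,1],[0.12,-0.52,0,0,0,0,1],[0.12,-0.62,0,0,0,0,1],[0.12,-0.72,0,0,0,0,1],[0.12,-0.82,0,0,0,0,1],[0.12,-0.92,0,0,0,0,1]]]'
python3 - <<'E'
from h import *
plan([431,-75,218],(-.05,.999))
c="side"
p,d=snapshot(c); cv2.imwrite(f"pics/{c}4.png",p[100:300,150:400].repeat(3,0).repeat(3,1)); W=cloud(c,d)
b,g,r=[p[...,i].astype(int) for i in range(3)]
m=(r>130)&(g<80)&(b<80)&(W[...,2]>150)&(W[...,2]<250)&(d>0); q=W[m]
print(c,len(q),np.percentile(q,[1,50,99],axis=0).round(0).tolist())
E
```

```text
time: 3.68
tool_pos: [431.1, -74.5, 217.3]
eef_rot: [-0.069, 3.136, -0.002]
wrist_force: [0.7, 3.7, 2.0]
grip_width: 0.2
t 3.68 tcp [431.1 -74.5 217.3] F [0.7 3.7 2. ] grip 0.2
shift u [ 0.   -0.01 -0.02]  turn u [-0.02  0.05 -0.07]
side 157 [[384.0, -106.0, 199.0], [412.0, -100.0, 239.0], [533.0, -14.0, 242.0]]
```

View pics/side4.png

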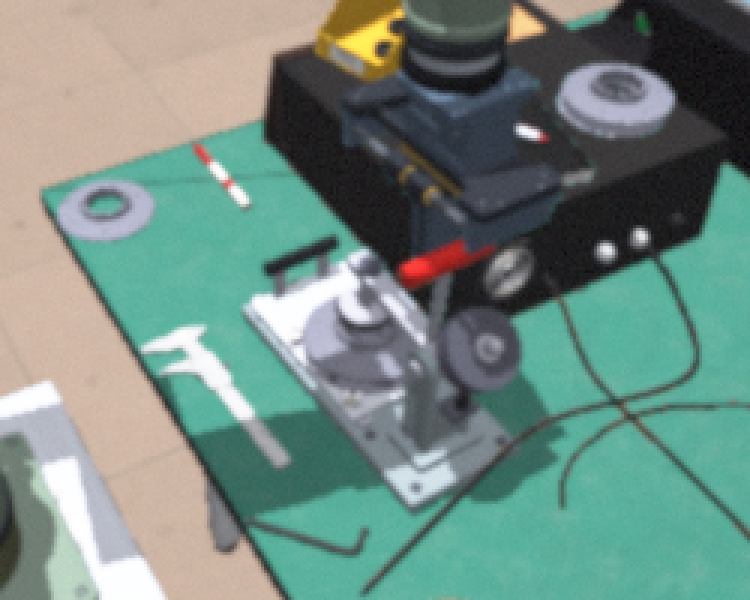

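The bar has moved to y≈-97 and the pad has started to lift, with about 4 N at the wrist. I'll keep going at about 45 mm/s.

```bash
python3 -m crank '[[[0,-0.1,0,0,0,0,1],[0,-0.2,0,0,0,0,1],[0,-0.3,0,0,0,0,1],[0,-0.4,0,0,0,0,1],[0,-0.5,0.02,0,0,0,1],[0,-0.6,0.04,0,0,0,1],[0,-0.7,0.06,0,0,0,1],[0,-0.8,0.08,0,0,0,1]]]'
python3 - <<'E'
from h import *
plan([431,-130,212],(-.05,.999))
E
```

```text
time: 4.4
tool_pos: [432.5, -108.0, 213.9]
eef_rot: [-0.069, 3.137, -0.005]
wrist_force: [0.3, 2.2, 1.3]
grip_width: 0.3
t 4.4 tcp [ 432.5 -108.   213.9] F [0.3 2.2 1.3] grip 0.3
shift u [ 0.06 -0.55  0.05]  turn u [-0.04  0.05 -0.07]
```

```bash
python3 -m crank '[[[0,-0.1,0.02,0,0,0,1],[0,-0.2,0.05,0,0,0,1],[0,-0.3,0.07,0,0,0,1],[0,-0.4,0.1,0,0,0,1],[0,-0.5,0.12,0,0,0,1]]]'
python3 - <<'E'
from h import *
plan([431,-140,208],(-.05,.999))
c="side"
p,d=snapshot(c); cv2.imwrite(f"pics/{c}5.png",p[100:300,150:400].repeat(3,0).repeat(3,1))
E
```

```text
time: 4.82
tool_pos: [433.1, -128.4, 208.7]
eef_rot: [-0.069, 3.138, -0.005]
wrist_force: [-0.4, 1.0, 0.4]
grip_width: 0.2
t 4.82 tcp [ 433.1 -128.4  208.7] F [-0.4  1.   0.4] grip 0.2
shift u [ 0.07 -0.29  0.02]  turn u [-0.04  0.04 -0.07]
```

View pics/side5.png

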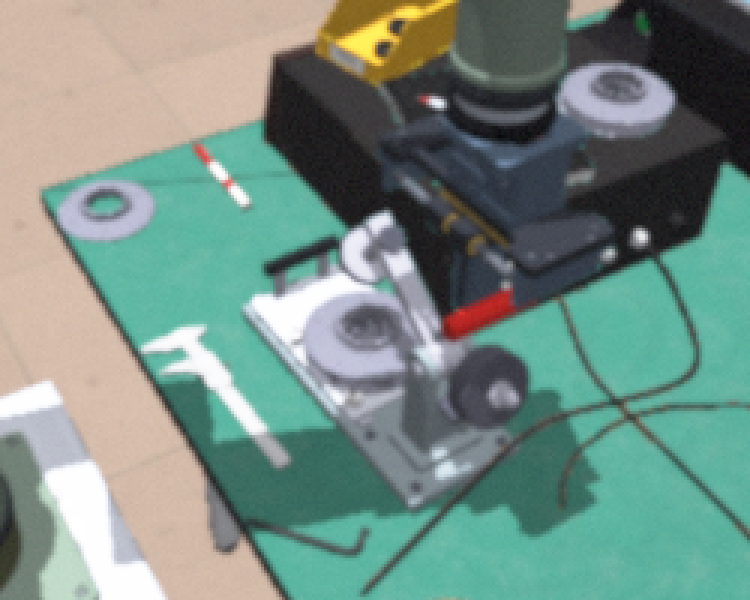

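The arm is at about 0.7 rad and the force has dropped to about 1 N, so it is near balance. I'll push on a little more slowly.

```bash
python3 -m crank '[[[0,-0.07,0.02,0,0,0,1],[0,-0.14,0.05,0,0,0,1],[0,-0.21,0.07,0,0,0,1],[0,-0.28,0.1,0,0,0,1],[0,-0.35,0.12,0,0,0,1],[0,-0.42,0.15,0,0,0,1]]]'
python3 - <<'E'
from h import *
plan([431,-140,208],(-.05,.999))
c="side"
p,d=snapshot(c); cv2.imwrite(f"pics/{c}6.png",p[100:300,150:400].repeat(3,0).repeat(3,1))
E
```

```text
time: 5.37
tool_pos: [433.9, -146.4, 202.7]
eef_rot: [-0.069, 3.138, -0.007]
wrist_force: [0.8, 0.1, 0.4]
grip_width: 0.4
t 5.37 tcp [ 433.9 -146.4  202.7] F [0.8 0.1 0.4] grip 0.4
shift u [ 0.06  0.16 -0.13]  turn u [-0.05  0.03 -0.07]
```

View pics/side6.png

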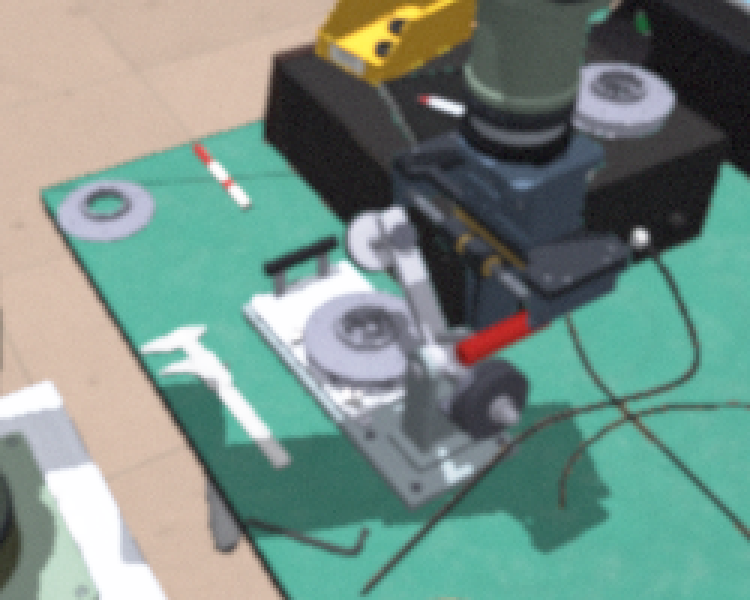

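The force is about zero and the bar is moving ahead of the finger, so I'll hold still and watch.

```bash
python3 -m crank '[[[0,0,0,0,0,0,1],[0,0,0,0,0,0,1],[0,0,0,0,0,0,1],[0,0,0,0,0,0,1],[0,0,0,0,0,0,1],[0,0,0,0,0,0,1],[0,0,0,0,0,0,1],[0,0,0,0,0,0,1]]]'
python3 - <<'E'
from h import *
c="side"
p,d=snapshot(c); cv2.imwrite(f"pics/{c}7.png",p[100:300,150:400].repeat(3,0).repeat(3,1)); W=cloud(c,d)
b,g,r=[p[...,i].astype(int) for i in range(3)]
m=(r>130)&(g<80)&(b<80)&(W[...,2]>150)&(W[...,2]<250)&(d>0)&(W[...,1]<-100); q=W[m]
print(c,len(q),np.percentile(q,[1,50,99],axis=0).round(0).tolist())
E
```

```text
time: 6.08
tool_pos: [433.8, -146.7, 202.5]
eef_rot: [-0.069, 3.138, -0.008]
wrist_force: [-0.7, 0.3, -0.1]
grip_width: 0.8
side 227 [[390.0, -204.0, 181.0], [427.0, -197.0, 188.0], [471.0, -187.0, 192.0]]
```

View pics/side7.png

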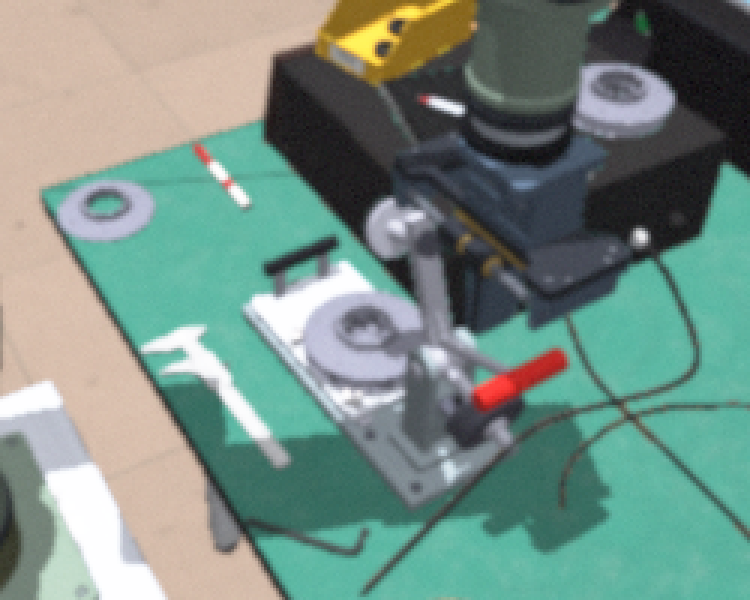

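The arm has tipped onto its back stop: the bar centre is at y≈-196 and the stop position works out to -195.5. I'll retreat straight up.

```bash
python3 -m crank '[[[0,0,-0.5,0,0,0,1],[0,0,-1.2,0,0,0,1],[0,0,-2,0,0,0,1],[0,0,-2.8,0,0,0,1],[0,0,-3.5,0,0,0,1],[0,0.3,-4.2,0,0,0,1],[0,1,-4.6,0,0,0,1],[0.1,2,-4.6,0,0,0,1]]]'
python3 -m crank '[[[0,1,0,0,0,0,1],[0.1,2,0,0,0,0,1],[0.1,3,0,0,0,0,1],[0.2,4,0,0,0,0,1],[0.2,4.5,0,0,0,0,1],[0.2,4.5,0,0,0,0,1]]]'
python3 - <<'E'
from h import *
plan([418,111,150],(-.05,.999))
for c in ["wrist","top","side"]:
    p,d=snapshot(c); W=cloud(c,d)
    cv2.imwrite(f"pics/{c}8.png",p if c!="side" else p[100:300,150:400].repeat(3,0).repeat(3,1))
    r=look_for("pull_bar",c); print(c,[(np.round(x["point"]).tolist(),round(x["score"],2)) for x in r[:2]])
    m=(p.max(-1)<60)&(W[...,2]>62)&(W[...,2]<90)&(W[...,0]<480)&(W[...,0]>350)&(W[...,1]>90)&(W[...,1]<170)&(d>0); q=W[m]
    if len(q)>10:
        print(c,"bar",len(q),np.percentile(q,[1,50,99],axis=0).round(0).tolist()); u,s,vt=np.linalg.svd(q[:,:2]-q[:,:2].mean(0)); print(vt[0])
    r=look_for("impeller_mid",c); print(c,"imp",[(np.round(x["point"]).tolist(),round(x["score"],2)) for x in r[:2]])
E
```

```text
time: 6.8
tool_pos: [427.9, -67.0, 389.6]
eef_rot: [-0.063, 3.131, -0.012]
wrist_force: [1.1, 0.1, 0.2]
grip_width: 0.5
time: 7.3
tool_pos: [412.2, 115.9, 388.0]
eef_rot: [-0.071, 3.131, -0.009]
wrist_force: [0.1, -0.6, -0.3]
grip_width: 1.1
t 7.3 tcp [412.2 115.9 388. ] F [ 0.1 -0.6 -0.3] grip 1.1
shift u [-0.08 -0.09  5.95]  turn u [-0.07  0.11 -0.05]
wrist [([403.0, 90.0, 36.0], 0.83)]
wrist imp [([418.0, 13.0, 63.0], 0.58), ([400.0, 93.0, 35.0], 0.42)]
top [([390.0, 92.0, 35.0], 0.56)]
top bar 30 [[378.0, 117.0, 74.0], [396.0, 122.0, 80.0], [413.0, 131.0, 85.0]]
[-0.98437889 -0.17606307]
top imp [([409.0, -6.0, 64.0], 0.57)]
side [([394.0, 104.0, 32.0], 0.84)]
side bar 82 [[375.0, 114.0, 73.0], [416.0, 118.0, 78.0], [451.0, 125.0, 83.0]]
[-0.99911531 -0.04205478]
side imp [([408.0, 3.0, 60.0], 0.96)]
```

View pics/wrist8.png

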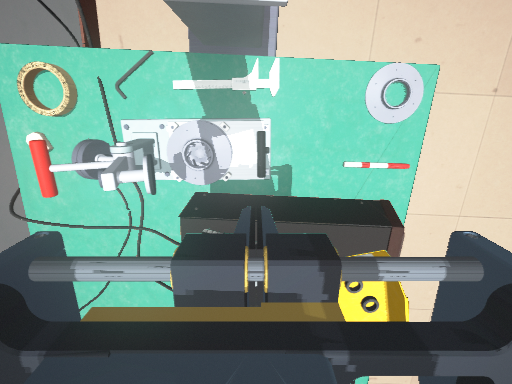

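View pics/side8.png

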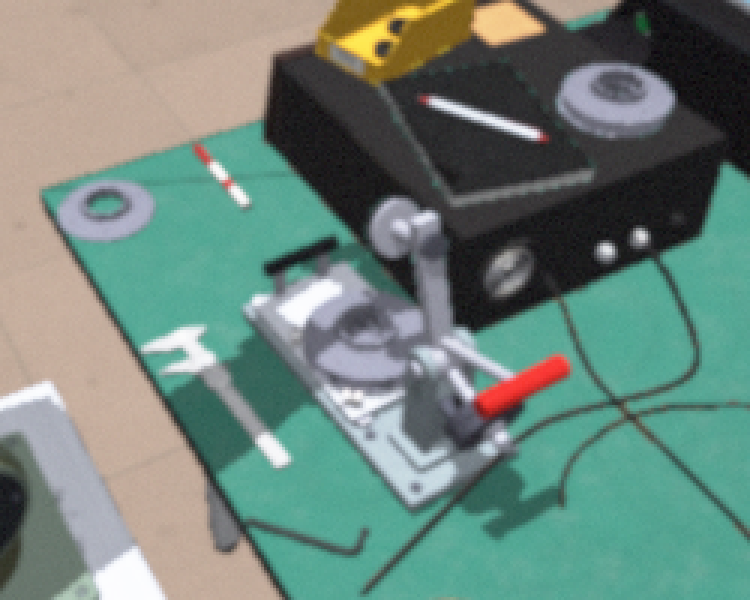

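The arm stays up with the robot clear of it. In the wrist view the black bar spans about (262,132)–(262,178). I'll refine its position and the gap from the wrist depth.

```bash
python3 - <<'E'
from h import *
p,d=snapshot("wrist"); W=cloud("wrist",d)
reg=np.zeros((384,512),bool); reg[115:195,160:285]=1
for n,lo,hi in [("bar",66,88),("imp",62,100)]:
    m=reg&(W[...,2]>lo)&(W[...,2]<hi)&((W[...,1]>95) if n=="bar" else (W[...,1]<95))
    m&=(W[...,1]>-65)
    q=W[m]; print(n,len(q),np.percentile(q,[1,50,99],axis=0).round(0).tolist() if len(q) else "")
print(W[155,190:280:4].round(0)[:,1:].tolist())
E
```

```text
bar 410 [[375.0, 116.0, 75.0], [415.0, 124.0, 82.0], [456.0, 134.0, 84.0]]
imp 2752 [[366.0, -48.0, 62.0], [419.0, 9.0, 65.0], [479.0, 65.0, 76.0]]
[[-13.0, 64.0], [-9.0, 48.0], [0.0, 57.0], [9.0, 60.0], [16.0, 57.0], [22.0, 51.0], [34.0, 75.0], [40.0, 69.0], [47.0, 66.0], [54.0, 66.0], [62.0, 64.0], [69.0, 61.0], [75.0, 36.0], [83.0, 36.0], [91.0, 36.0], [98.0, 35.0], [106.0, 36.0], [114.0, 35.0], [121.0, 82.0], [128.0, 81.0], [139.0, 21.0], [148.0, 1.0], [156.0, 3.0]]
```

```bash
python3 - <<'E'
from h import *
for c in ["side","top"]:
    p,d=snapshot(c); W=cloud(c,d)
    m=(W[...,2]>150)&(W[...,2]<290)&(W[...,0]>360)&(W[...,0]<490)&(W[...,1]>-130)&(W[...,1]<60)&(d>0); q=W[m]
    print(c,len(q),np.percentile(q,[1,50,99],axis=0).round(0).tolist() if len(q) else "")
plan([415,93,150],(-.05,.999)); plan([415,93,62],(-.05,.999))
E
```

```text
side 708 [[397.0, -125.0, 151.0], [419.0, -71.0, 217.0], [441.0, -16.0, 252.0]]
top 240 [[400.0, -127.0, 151.0], [424.0, -51.0, 230.0], [447.0, -13.0, 253.0]]
t 7.9 tcp [412.8 112.  388.2] F [0.2 0.  0.7] grip 0.8
shift u [ 0.02 -0.43  5.96]  turn u [-0.09  0.12 -0.13]
t 7.9 tcp [412.8 112.  388.2] F [0.2 0.  0.7] grip 0.8
shift u [ 0.05 -0.42  8.16]  turn u [-0.09  0.12 -0.13]
```

The raised pad reaches y=-13 and the gripper body would reach y≈+5, so there is clearance. I'll centre the fingers at y≈95 in the gap (70–116) and descend in two steps.

```bash
python3 -m crank '[[[0,-0.4,0.7,-0.1,0.1,-0.1,1],[0,-0.4,1.5,-0.1,0.1,-0.1,1],[0,-0.4,2.3,-0.1,0.1,-0.1,1],[0,-0.4,3.1,-0.1,0.1,-0.1,1],[0,-0.4,3.9,-0.1,0.1,-0.1,1],[0,-0.4,4.7,-0.1,0.1,-0.1,1],[0,-0.4,5.4,-0.1,0.1,-0.1,1],[0,-0.4,5.8,-0.1,0.1,-0.1,1]]]'
python3 -m crank '[[[0,0,0,0,0,0,1],[0,0,0,0,0,0,1]]]'
python3 - <<'E'
from h import *
plan([415,95,62],(-.05,.999))
for c in ["wrist","side"]:
    p,d=snapshot(c)
    cv2.imwrite(f"pics/{c}9.png",p if c!="side" else p[100:300,150:400].repeat(3,0).repeat(3,1))
E
```

```text
time: 8.57
tool_pos: [414.1, 93.8, 153.4]
eef_rot: [0.074, -3.138, -0.0]
wrist_force: [-0.8, 1.1, 0.1]
grip_width: 0.5
time: 8.73
tool_pos: [413.4, 93.6, 152.8]
eef_rot: [0.074, -3.135, 0.0]
wrist_force: [0.0, 1.3, 1.0]
grip_width: 0.5
t 8.73 tcp [413.4  93.6 152.8] F [0.  1.3 1. ] grip 0.5
shift u [-0.05  0.03  2.27]  turn u [-0.   -0.07 -0.03]
```

View pics/wrist9.png

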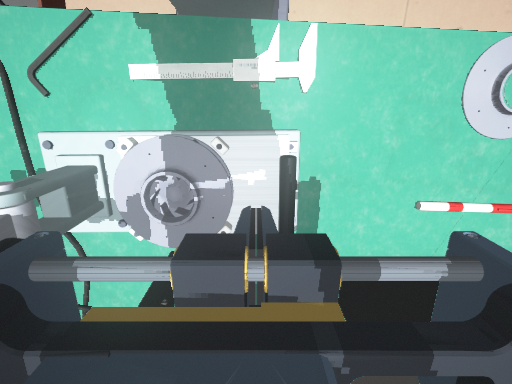

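View pics/side9.png

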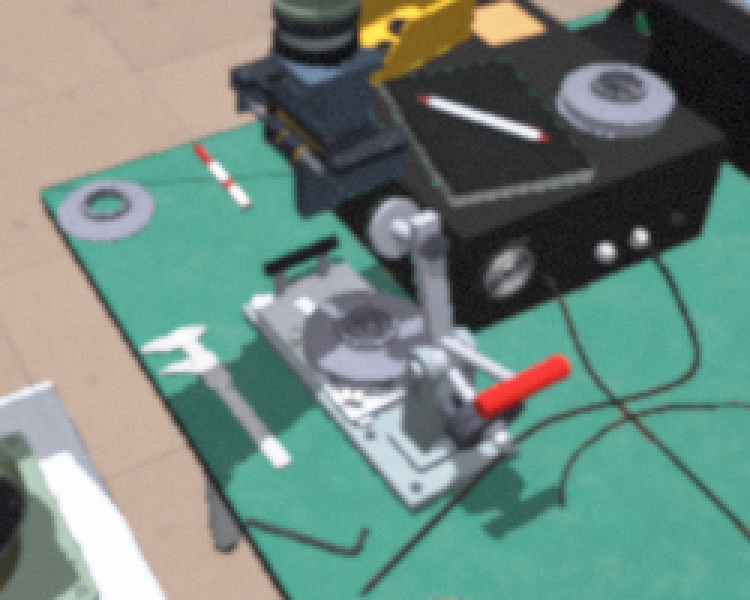

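The fingers (column 257) sit between the rim (column 235) and the bar (280), so I'll lower them.

```bash
python3 -m crank '[[[0,0.04,0.3,0,0,0,1],[0,0.04,0.7,0,0,0,1],[0,0.04,1.1,0,0,0,1],[0,0.04,1.5,0,0,0,1],[0,0.04,1.9,0,0,0,1],[0,0.04,2.15,0,0,0,1],[0,0.04,2.25,0,0,0,1],[0,0.04,2.25,0,0,0,1]]]'
python3 - <<'E'
from h import *
plan([415,95,62],(-.05,.999))
for c in ["wrist"]:
    p,d=snapshot(c)
    cv2.imwrite(f"pics/{c}10.png",p)
E
```

```text
time: 9.5
tool_pos: [415.5, 95.8, 65.0]
eef_rot: [-0.074, 3.141, 0.001]
wrist_force: [0.3, -0.0, 0.8]
grip_width: 0.7
t 9.5 tcp [415.5  95.8  65. ] F [ 0.3 -0.   0.8] grip 0.7
shift u [ 0.01 -0.02  0.07]  turn u [ 0.01  0.   -0.03]
```

View pics/wrist10.png

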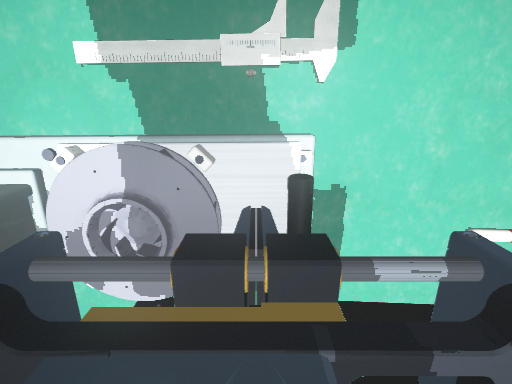

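```bash
python3 -m crank '[[[0,0.06,0,0,0,0,1],[0,0.12,0,0,0,0,1],[0,0.18,0,0,0,0,1],[0,0.26,0,0,0,0,1],[0,0.34,0,0,0,0,1],[0,0.42,0,0,0,0,1],[0,0.5,0,0,0,0,1],[0,0.6,0,0,0,0,1]]]'
python3 -m crank '[[[0,0.1,0,0,0,0,1],[0,0.2,0,0,0,0,1],[0,0.3,0,0,0,0,1],[0,0.4,0,0,0,0,1],[0,0.5,0,0,0,0,1],[0,0.6,0,0,0,0,1]]]'
python3 - <<'E'
from h import *
plan([411,190,65],(-.05,.999))
for c in ["wrist","side"]:
    p,d=snapshot(c)
    cv2.imwrite(f"pics/{c}11.png",p if c!="side" else p[100:300,150:400].repeat(3,0).repeat(3,1))
E
```

```text
time: 10.22
tool_pos: [414.9, 120.0, 65.6]
eef_rot: [-0.075, 3.139, 0.001]
wrist_force: [1.0, -2.1, 1.8]
grip_width: 0.2
time: 10.72
tool_pos: [413.6, 144.3, 65.6]
eef_rot: [-0.075, 3.14, 0.001]
wrist_force: [0.1, -1.4, 2.5]
grip_width: 0.7
t 10.72 tcp [413.6 144.3  65.6] F [ 0.1 -1.4  2.5] grip 0.7
shift u [0.01 1.14 0.01]  turn u [ 0.01  0.01 -0.03]
```

View pics/wrist11.png

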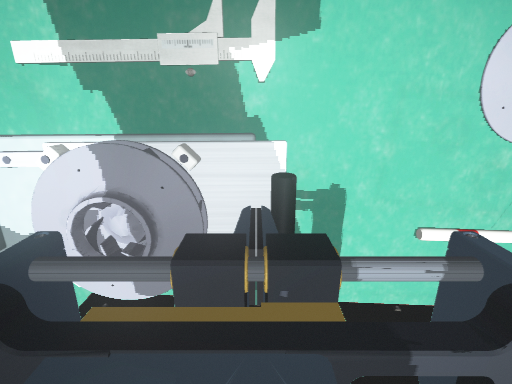

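View pics/side11.png

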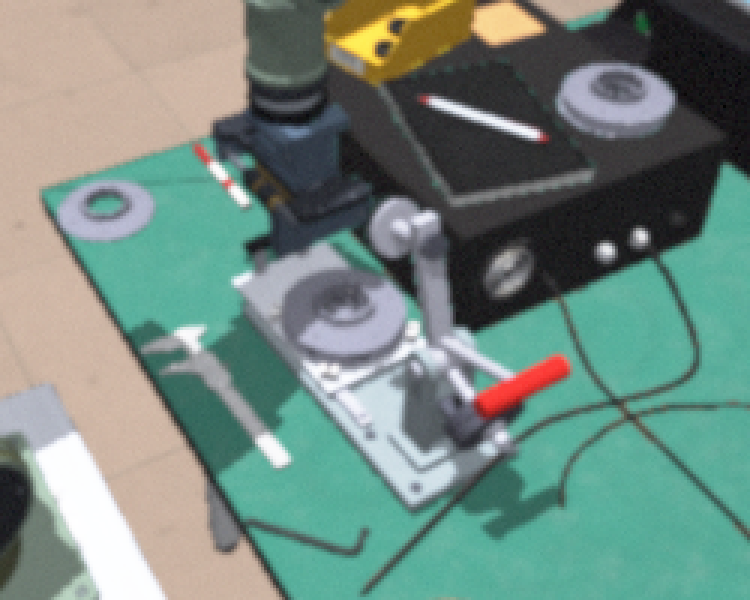

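The nest is sliding with about 2 N and the impeller is still seated. I'll continue, slowing towards the end.

```bash
python3 -m crank '[[[0,0.1,0,0,0,0,1],[0,0.2,0,0,0,0,1],[0,0.3,0,0,0,0,1],[0,0.4,0,0,0,0,1],[0,0.5,0,0,0,0,1],[0,0.6,0,0,0,0,1],[0,0.7,0,0,0,0,1],[0,0.8,0,0,0,0,1]]]'
python3 -m crank '[[[0,0.07,0,0,0,0,1],[0,0.12,0,0,0,0,1],[0,0.17,0,0,0,0,1]]]'
python3 - <<'E'
from h import *
plan([411,192,65],(-.05,.999))
p,d=snapshot("side");W=cloud("side",d)
m=(p.max(-1)<60)&(W[...,2]>62)&(W[...,2]<90)&(W[...,0]<480)&(W[...,0]>350)&(W[...,1]>150)&(W[...,1]<240)&(d>0); q=W[m]
print(len(q),np.percentile(q,[1,50,99],axis=0).round(0).tolist())
E
```

```text
time: 11.48
tool_pos: [411.8, 177.1, 65.4]
eef_rot: [-0.075, 3.14, 0.002]
wrist_force: [-1.1, -2.3, 0.5]
grip_width: 0.7
time: 11.73
tool_pos: [411.4, 184.1, 65.4]
eef_rot: [-0.075, 3.14, 0.002]
wrist_force: [-0.1, -1.6, 1.3]
grip_width: 0.1
t 11.73 tcp [411.4 184.1  65.4] F [-0.1 -1.6  1.3] grip 0.1
shift u [0.   0.2  0.01]  turn u [ 0.01  0.01 -0.02]
33 [[370.0, 177.0, 72.0], [386.0, 194.0, 77.0], [395.0, 199.0, 87.0]]
```

```bash
python3 -m crank '[[[0,0.05,0,0,0,0,1],[0,0.1,0,0,0,0,1],[0,0.15,0,0,0,0,1]]]'
python3 -m crank '[[[0,0.05,0,0,0,0,1],[0,0.1,0,0,0,0,1]]]'
python3 - <<'E'
from h import *
plan([411,192,65],(-.05,.999))
p,d=snapshot("wrist"); cv2.imwrite("pics/wrist12.png",p)
p,d=snapshot("top"); cv2.imwrite("pics/top12.png",cv2.resize(p[140:220,200:330],None,fx=5,fy=5))
E
```

```text
time: 12.03
tool_pos: [411.1, 190.6, 65.4]
eef_rot: [-0.075, 3.14, 0.003]
wrist_force: [-0.9, -2.1, 0.9]
grip_width: 0.7
time: 12.2
tool_pos: [410.9, 194.7, 65.4]
eef_rot: [-0.074, 3.14, 0.003]
wrist_force: [-0.4, -2.1, 0.5]
grip_width: 0.7
t 12.2 tcp [410.9 194.7  65.4] F [-0.4 -2.1  0.5] grip 0.7
shift u [ 0.   -0.07  0.01]  turn u [ 0.02  0.01 -0.03]
```

View pics/wrist12.png

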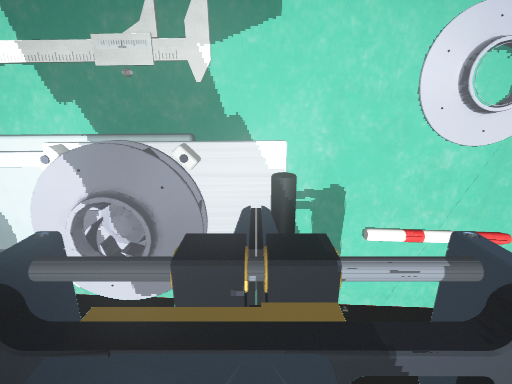

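No stop yet: the force is steady at 2 N and the impeller is seated. I'll go on in small steps.

```bash
python3 -m crank '[[[0,0.04,0,0,0,0,1],[0,0.08,0,0,0,0,1]]]'; python3 -m crank '[[[0,0.04,0,0,0,0,1]]]'; python3 -m crank '[[[0,0.04,0,0,0,0,1]]]'
```

```text
time: 12.47
tool_pos: [410.8, 196.6, 65.4]
eef_rot: [-0.079, 3.14, -0.003]
wrist_force: [2.9, -13.6, 3.5]
grip_width: 0.6
time: 12.55
tool_pos: [410.9, 196.5, 65.4]
eef_rot: [-0.082, 3.14, -0.009]
wrist_force: [2.2, -8.9, 3.0]
grip_width: 0.4
time: 12.63
tool_pos: [410.9, 196.5, 65.5]
eef_rot: [-0.085, 3.14, -0.014]
wrist_force: [0.8, -8.7, 2.4]
grip_width: 0.3
```

It has reached the end stop at TCP y=196.5, with the force peaking at about 14 N. I'll back off at once, then go up.

```bash
python3 -m crank '[[[0,-0.12,0,0,0,0,1],[0,-0.2,0,0,0,0,1],[0,-0.2,0,0,0,0,1]]]'
python3 -m crank '[[[0,0,-0.4,0,0,0,1],[0,0,-1,0,0,0,1],[0,0,-1.8,0,0,0,1],[0,0,-2.6,0,0,0,1],[0,0,-3.4,0,0,0,1],[0,0,-4.2,0,0,0,1],[0,0,-5,0,0,0,1],[0,0,-5.2,0,0,0,1]]]'
python3 - <<'E'
from h import *
plan([411,192,65],(-.05,.999))
p,d=snapshot("wrist"); cv2.imwrite("pics/wrist13.png",p); W=cloud("wrist",d)
m=(W[...,2]>66)&(W[...,2]<88)&(W[...,0]<470)&(W[...,0]>360)&(W[...,1]>175)&(W[...,1]<250); q=W[m]; print("bar",len(q),np.percentile(q,[1,50,99],axis=0).round(0).tolist())
p,d=snapshot("side"); cv2.imwrite("pics/side13.png",p[100:300,150:400].repeat(3,0).repeat(3,1)); W=cloud("side",d)
for c in ["side","top"]:
    if c=="top": p,d=snapshot(c); W=cloud(c,d)
    m=trace("impeller_mid",c); 
    if m: q=W[m[0]["mask"]]; print(c,m[0]["score"],np.percentile(q,[2,50,98],axis=0).round(0).tolist())
E
```

```text
time: 12.88
tool_pos: [411.5, 188.4, 65.6]
eef_rot: [-0.083, 3.14, -0.013]
wrist_force: [-0.6, -0.5, 0.4]
grip_width: 0.6
time: 13.55
tool_pos: [413.4, 191.4, 278.9]
eef_rot: [-0.082, 3.13, -0.005]
wrist_force: [0.2, -0.6, -0.1]
grip_width: 0.6
t 13.55 tcp [413.4 191.4 278.9] F [ 0.2 -0.6 -0.1] grip 0.6
shift u [0.11 0.04 5.35]  turn u [-0.04  0.12  0.03]
bar 660 [[369.0, 204.0, 73.0], [408.0, 213.0, 81.0], [451.0, 223.0, 83.0]]
side 0.83 [[358.0, 39.0, 43.0], [410.0, 86.0, 62.0], [470.0, 154.0, 74.0]]
top 0.83 [[359.0, 44.0, 45.0], [413.0, 88.0, 63.0], [473.0, 132.0, 75.0]]
```

View pics/wrist13.png

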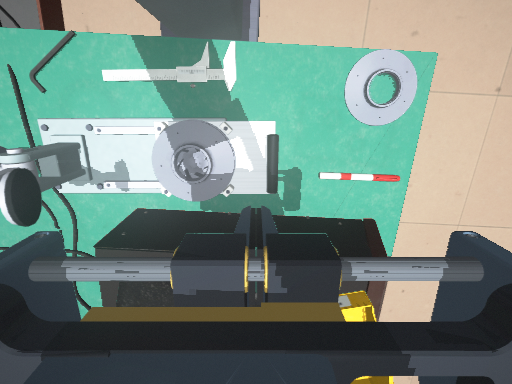

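View pics/side13.png

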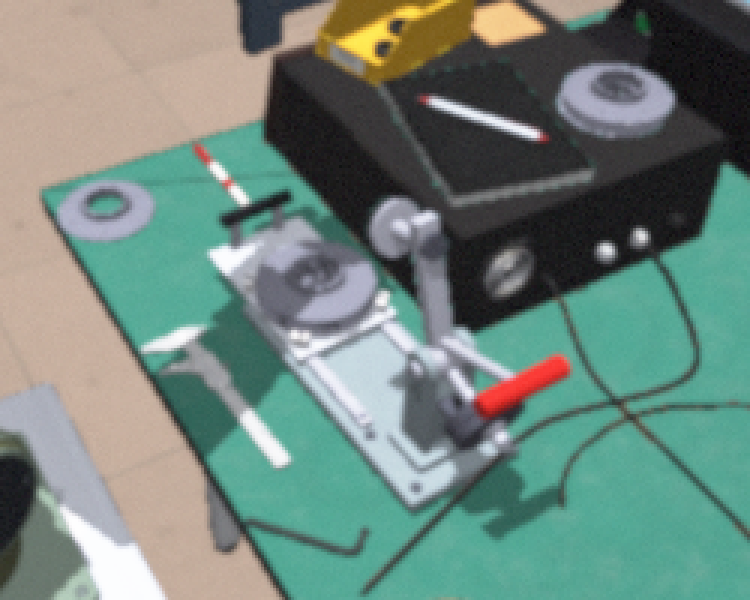

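The bar has moved from y=124 to 213 (about 90 mm), the impeller lies between its dogs, the arm is on its back stop, and the other things are undisturbed. The robot is clear, so I'm handing in.

```bash
python3 - <<'E'
from h import *
robot.finish_job(); print(sense()["time"])
E
```

```text
the job is handed in; nothing more can be done
the job is handed in; nothing more can be done
```

I raised the hold-down arm first and then slid the nest out to its end stop. I handed the job in at about 14 s, with the robot clear of everything.

- **Hold-down arm:** I pushed the red bar with the shut fingers, with 2–4 N falling to zero as the arm passed balance. It tipped by itself and stayed up. Its bar measured at y≈-196, and the back stop position works out to -195.5.
- **Sliding nest:** I pushed the black bar at about 2 N until it met the stop. The wrist force there peaked at about 14 N and stayed near 9 N for two more short rows before I backed off. The last wrist picture puts the bar at y≈213, up from 124, so it moved about 89 mm of the expected 90.
- **Impeller:** it looked seated between its dogs in the last pictures, centred at about (413, 88).
- **Other things:** the cover ring and marker lay where they were. I did not measure the tape or the connector again; the fingers went nowhere near them.

Two checks were weaker than I wanted. The trained networks' points for the two bars were off (wrong height for the red bar, slide plate instead of black bar), so I used depth measurements instead. My last bar reading from the side camera before the stop was mixed up with the fingers, so I relied on the force to find the stop.

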